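Sort two tagged housings and hold the tester's lever at its third click

ROBOT

A 6-joint arm with a two-finger parallel gripper is mounted at the origin on the work surface. World frame = base frame: x ahead of the robot, y to its left, z up, the work surface at z = 0. Lengths are in mm, angles in rad, forces in N, time in s.
With the tool pointing down it reaches from about 300 to 775 mm from the base axis. Payload 14.6 kg.
Tool frame: the origin (TCP) lies on the centre line of the jaws, within the pads' length; the fingertips stand manip.tcp_to_tips ahead of it and the grasp point (between the pads) lies 5 mm behind it (manip.tcp_to_tips is the distance from the TCP to the fingertips, in mm); z points along the fingers, y is the direction in which the jaws open and shut (so a half turn about z gives the same grasp; the last joint's range is limited). The gripper opens to 94 mm and grips with 3 to 60 N. Pads are 16 mm wide; open, the fingers measure 119 mm over their backs; the gripper's body (75 mm by 177 mm) begins 78 mm behind the grasp point.
Start: joints at [-0.067, 0.3, 1.521, -0, 1.321, -0.067], TCP at [549.99, -0.002, 219.446] pointing down, gripper open.
Joint ranges: [-3.03, 3.03], [-0.79, 2.21], [0.23, 2.52], [-1.04, 4.18], [0, 3.07], [-2.55, 2.55]. Speed limits (rad/s): [2.22, 2.22, 2.57, 3.14, 3.14, 3.14].

INTERFACE

Orientations are given as [roll, pitch, yaw] about the fixed x, y, z axes, in that order (R = Rz(yaw) Ry(pitch) Rx(roll)).
In Python, from cell import manip, optics, workorder gives the robot as it stands. The module is installed in compiled form; this text tells all that it offers.
- The arm moves only by the tool jog_arm, never from a script. Its argument "deltas" is text: rows parted by semicolons, each of 5 numbers parted by spaces: the shift along the tool's x, y, z in mm, then the turn about the tool's z in rad, then the finger opening in mm, from 0 to 94. In form: tx ty tz twist grip; .... A call has exactly 10 rows; each row is the pose to reach, as a shift and turn from the pose commanded when the call began, along the tool's axes at that moment; what a row does not reach only later rows make up. A row lasts 1/8 s, in which the tool goes at most 62.5 mm and 10.7 degrees, less where a joint would pass 70% of its speed; a pose out of reach is approached as far as the arm can. A call with a gripper value outside its range is refused whole. The fingers move at their own pace and stop on an object; "squeeze" is the grip in N (left out, the last holds). Time passes only in rows, so rows that repeat a pose let the fingers close, or fill a call up. It gives the time, the measured TCP pose, the force and the opening at its end, in the units of the state.
- manip.read_state(): the state, without advancing time (a new reading comes with each control period).
- optics.camera(name): name is "scene" or "side" or "wrist"; returns (picture, depth): 384x512x3 uint8, red, green, blue; 384x512 float32, mm along the optical axis (not along the pixel's ray), 0 where there is no reading.
- optics.get_calibration(name): a dict with "intrinsics" (3x3 intrinsics, pixels), "dist_coeffs" ([k1, k2, p1, p2, k3] as OpenCV has them; the pictures are not rectified), "R" (3x3) and "t" (3): a world point X has camera coordinates R X + t; the wrist camera has in their place "hand_eye" (4x4, takes a point from camera to tool coordinates, whose origin is the TCP and whose axes are the flange's). Camera axes: x right, y down, z forward; pixel columns grow to the right and rows downward; lengths in mm; the calibration is good to about 2 mm. A picture is of the moment at which its call begins: read the wrist's pose just before it. get_calibration takes no time and is no camera call.
- workorder.sign_off(): hands the job in, once; it reports no verdict.
The state is a dict: "clock": time; "joints": joint angles; "qd": joint speeds; "effort": joint torques, N m; "eef_pos": TCP position; "eef_rot": TCP orientation; "wrist_force": force on the tool from outside, world axes, zero at the start; "moment": the same for the moment, N m; "finger_gap": finger opening in mm.
Only numpy, scipy, OpenCV 4.12 (cv2) and the standard library are available. Lean on these libraries where they do the work, as an engineer would, in place of code of your own. Each camera call takes 0.05 s, during which the arm holds its last target.

TASK

Sort the two housings by the shape of their steel tags: set the one with the round tag flat in the nest that is joined to the tester, and the one with the bar tag flat in the separate reject nest, and let go of both. Then run the test: press the tester's spring-return lever down past its first two clicks to the third, short of its end stop, and finish the program while still holding it there with the fingers. Leave the other things on the bench alone.

Things in the scene. Friction and masses are not known exactly. Their poses are not given: they have to be found in the camera images.
- housing_round: Pass housing: grey block 70 mm long (its x), 46 wide (its y), 30 high, 110 to 225 g, lying flat, with a plain steel tag 2 mm thick on top: a round disc 34 mm across. Origin: centre of its underside; z up. Grip it across the 46 mm. Either housing may stand near the robot to its right or near the robot to its left.
- housing_bar: Reject housing: grey block 70 mm long (its x), 46 wide (its y), 30 high, 110 to 225 g, lying flat, with a plain steel tag 2 mm thick on top: a narrow bar 54 x 9 mm along the housing's length. Origin: centre of its underside; z up. Grip it across the 46 mm. Either housing may stand near the robot to its right or near the robot to its left.
- test_nest (a point): Test nest, joined by a plate to the tester: 175 mm left of the lever pivot, 80 mm nearer the robot. Aluminium slab 100 x 76 mm, fixed; its top (the floor) 12 mm above the table; four corner angles 14 mm higher enclose 84 x 60 mm (7 mm play round a housing); the middle of each side is open for fingers. Site: centre of the floor, x along the 84 mm, y along the 60 mm, z up.
- reject_floor (a point): Reject nest, standing alone on the right of the bench. Aluminium slab 100 x 76 mm, fixed; its top (the floor) 12 mm above the table; four corner angles 14 mm higher enclose 84 x 60 mm (7 mm play round a housing); the middle of each side is open for fingers. Site: centre of the floor, x along the 84 mm, y along the 60 mm, z up.
- lever_pivot (a point): Pivot of the tester's lever, 80 mm above the table, between two steel quadrant plates 84 mm across, in front of the tester: a fixed grey box 110 x 150 mm, 93 mm high, its face 30 mm behind the pivot. Site axes: x away from the handle (the lever points to -x, roughly to the robot), y along the pivot pin to the left, z up.
- lever_bar (a point): Centre of the lever's black cross-bar: 18 mm thick, 64 mm long along the tester's y, 110 mm from the pivot, moving on a circle about it. At rest it is 0.5 rad above level (133 mm above the table), at the third click 0.25 rad below level (53 mm above the table; a plate 8 mm high lies below). Press it from above.
- test_lever (a joint): Lever angle, rad: 0 at rest (up), growing as it is pressed down. Clicks at 0.25, 0.50, 0.75 (black marks on the quadrant plates: rest and three clicks), end stop at 0.95. The clicks do not hold it: a spring drives it back to 0. Push needed at the bar: about 5 N at first, 8 to 9 N at the third click, 2 to 3 N more or less around each click.
- screwdriver: Bystander: screwdriver 170 mm long lying on the bench between the robot and the lever. Origin: under its middle.
- wrench: Bystander: small wrench 120 mm long lying between the tester and the reject nest. Origin: under its middle.
- tape_roll: Bystander: cardboard ring 100 mm across, 24 mm high, lying at the right. Origin: centre of its underside.
- mug: Bystander: white mug 76 mm across, 90 mm high, at the right. Origin: centre of its underside.
- jar: Bystander: glass jar with steel cap, 64 mm across, 80 mm high, beyond the reject nest. Origin: centre of its underside.
- can: Bystander: grey can 62 mm across, 150 mm high, at the left. Origin: centre of its underside.
Mind the look-alikes: they are no part of the job. There is more than one size of the part that bears reject_floor; the job needs the middle-sized.

How it is judged (in metres and radians):
On the way:
1. both housings lie in their nests, let go, with the lever still up (x of housing_round in the frame of test_nest between -0.011 and 0.011 m and y of housing_round in the frame of test_nest between -0.011 and 0.011 m and z of housing_round in the frame of test_nest between -0.004 and 0.004 m and angle between each of housing_round, housing_bar's own z axis and vertical below 0.08 rad and linear speed of each of housing_round, housing_bar below 0.02 m/s and contact force between the fingers and housing_round below 0.3 N and x of housing_bar in the frame of reject_floor between -0.011 and 0.011 m and y of housing_bar in the frame of reject_floor between -0.011 and 0.011 m and z of housing_bar in the frame of reject_floor between -0.004 and 0.004 m and contact force between the fingers and housing_bar below 0.3 N and value of joint test_lever below 0.1 rad), for 0.2 s.
At the end, for the whole second after the job is handed in: Round-tag housing in the test nest, bar-tag housing in the reject nest: each within 11 mm of the centre in x and y, flat on the floor (4 mm, 0.08 rad), still, not touched; lever held still by the fingers at 0.66 to 0.84 rad with more than 3 N (x of housing_round in the frame of test_nest between -0.011 and 0.011 m and y of housing_round in the frame of test_nest between -0.011 and 0.011 m and z of housing_round in the frame of test_nest between -0.004 and 0.004 m and angle between each of housing_round, housing_bar's own z axis and vertical below 0.08 rad and linear speed of each of housing_round, housing_bar below 0.02 m/s and contact force between the fingers and housing_round below 0.3 N and x of housing_bar in the frame of reject_floor between -0.011 and 0.011 m and y of housing_bar in the frame of reject_floor between -0.011 and 0.011 m and z of housing_bar in the frame of reject_floor between -0.004 and 0.004 m and contact force between the fingers and housing_bar below 0.3 N and value of joint test_lever between 0.66 and 0.84 rad and velocity of joint test_lever between -0.1 and 0.1 rad/s and contact force between the fingers and test_lever above 3 N); the arm keeps its last pose, push and grip.
It fails at once if another thing on the bench is pushed more than 30 mm (distance of any of screwdriver, wrench, tape_roll, mug, jar, can from where it was at the start of the episode above 0.03 m).
It also fails if it takes over 67 s, if anything falls off the work surface, if the arm or the gripper's body presses on something with over 40 N, if the wrist force passes 120 N, or if a joint passes its speed limit or range.

## Working session

There is one attempt and no reset: what is moved stays moved. The work goes in short steps, Python scripts to look and compute and a tool call to move; the robot and the scene stay as the last step left them, time stands still between calls to the robot, and variables do not carry over. Pictures are saved under pics/ and viewed, and the job is handed in when it is done.

Besides the shell and the picture viewer there is one more tool, called after "Request:" by a JSON object that holds its "fn" and its "kwargs", one argument or row to a line. jog_arm: Moves the arm, as the interface text tells. Its arguments: {"type":"object","properties":{"deltas":{"type":"string"},"squeeze":{"type":"number"}},"required":["deltas"]}

```bash
mkdir -p pics
python3 - <<'E'
from cell import manip, optics
import cv2, numpy as np
print(manip.read_state(), manip.tcp_to_tips)
for n in ["scene","side","wrist"]:
    p,d=optics.camera(n); cv2.imwrite(f"pics/{n}0.png",cv2.resize(p[:,:,::-1],(768,576),interpolation=cv2.INTER_CUBIC)); np.savez(f"{n}0.npz",p=p,d=d)
    c=optics.get_calibration(n); print(n,{k:np.round(v,4).tolist() for k,v in c.items()})
E
```

```text
{'clock': 0.0, 'joints': array([-6.66043081e-02,  3.00485914e-01,  1.52162391e+00,  5.78027037e-06,
        1.32072178e+00, -6.65893032e-02]), 'qd': array([-6.09805490e-04, -7.59004361e-04, -8.27497226e-04, -9.39268391e-06,
        2.99548785e-04,  5.79353178e-04]), 'effort': array([-1.53750298e-03, -5.31805658e+01, -3.52735734e+01,  7.07558286e-02,
        2.43994006e-02, -4.79655944e-05]), 'eef_pos': array([5.49730096e+02, 1.41409854e-02, 2.18860089e+02]), 'eef_rot': array([-3.14035683e+00, -8.80258430e-05,  1.57077983e+00]), 'wrist_force': array([-0.81973766,  0.29410631,  0.07618181]), 'moment': array([-0.03105397,  0.00760808,  0.00279415]), 'finger_gap': 94.13756219884485} 14.0
scene {'intrinsics': [[484.8977, 0.0, 258.5494], [0.0, 484.8977, 189.6771], [0.0, 0.0, 1.0]], 'dist_coeffs': [0.0459, 0.0, 0.0, 0.0, 0.0], 'R': [[0.4104, 0.9118, -0.0126], [0.6792, -0.3149, -0.663], [-0.6085, 0.2636, -0.7485]], 't': [-237.5866, -286.9481, 1761.5952]}
side {'intrinsics': [[392.5179, 0.0, 251.9253], [0.0, 392.5179, 194.5737], [0.0, 0.0, 1.0]], 'dist_coeffs': [-0.0334, 0.0, 0.0, 0.0, 0.0], 'R': [[0.694, -0.7199, 0.0047], [-0.4733, -0.4612, -0.7505], [0.5425, 0.5187, -0.6608]], 't': [-373.4498, 344.0439, 1075.7416]}
wrist {'intrinsics': [[311.4233, 0.0, 256.7319], [0.0, 311.4233, 191.4253], [0.0, 0.0, 1.0]], 'dist_coeffs': [-0.0047, 0.0, 0.0, 0.0, 0.0], 'hand_eye': [[-0.0007, -0.9615, -0.2747, 80.4567], [1.0, -0.0006, -0.0004, 0.1489], [0.0002, -0.2747, 0.9615, -165.8111], [0.0, 0.0, 0.0, 1.0]]}
```

View pics/scene0.png

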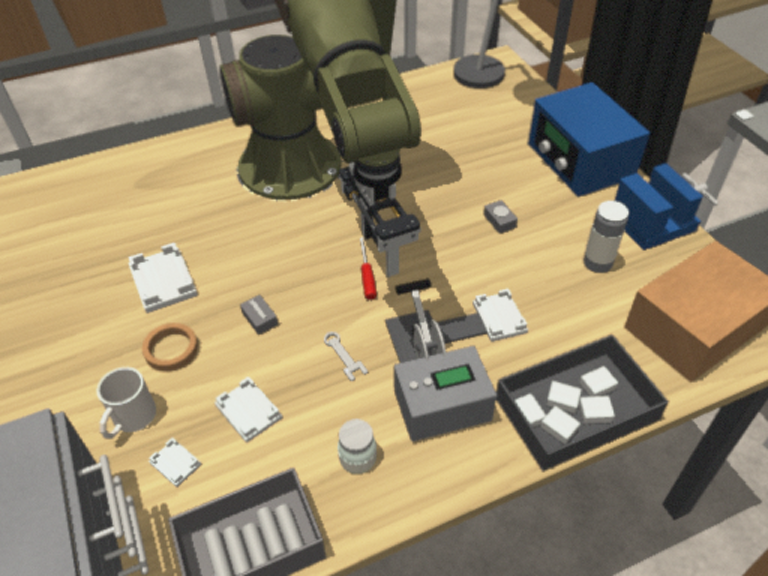

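View pics/side0.png

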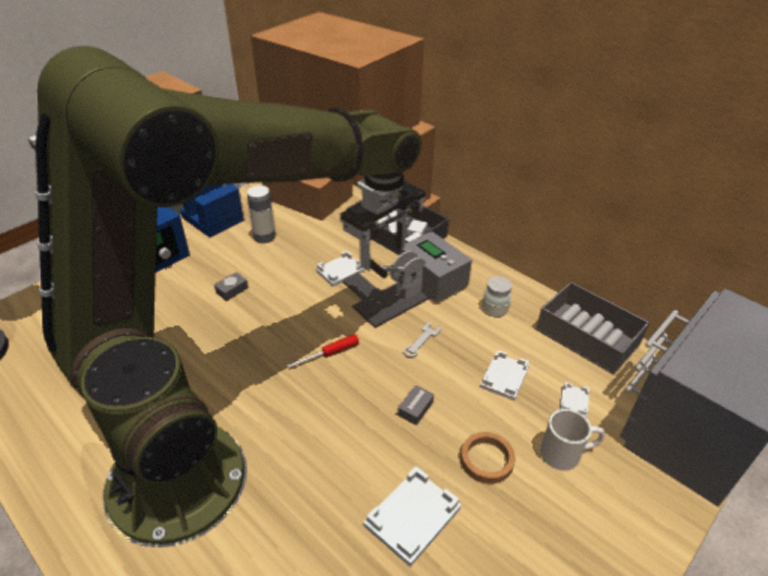

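View pics/wrist0.png

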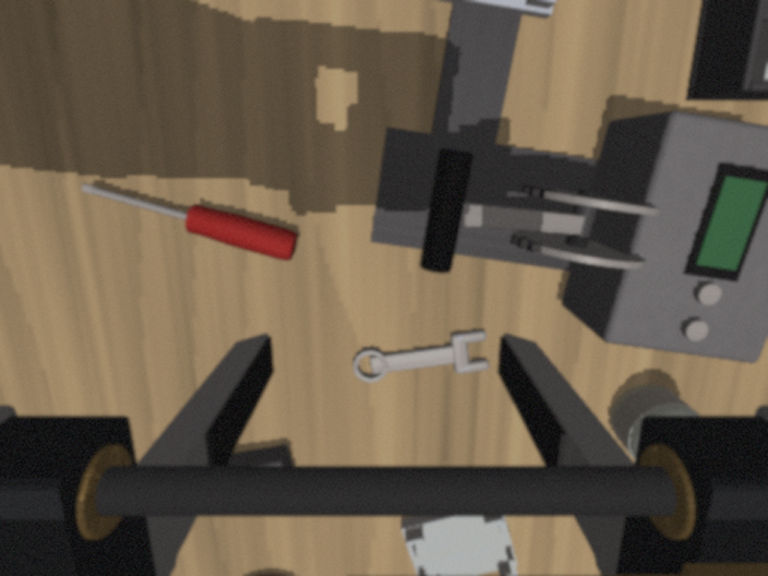

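Scene candidates (768×576 view):
- **Housings:** disc tag at (500,215), on the robot's left. Bar tag at (259,314), on the robot's right.
- **Nests:** the test nest is (499,314), joined by a plate. The separate nests are large (162,276), middle (248,408) and small (174,461), so I choose the middle one.

Next I measure each in rectified top views.

```bash
cat > h.py <<'E'
import numpy as np, cv2
from cell import optics, manip
from scipy.spatial.transform import Rotation as Ro
def ray_world(cam,uv,pose=None):
    c=optics.get_calibration(cam); K=c['intrinsics'];D=np.array(c['dist_coeffs'],float)
    n=cv2.undistortPoints(np.array(uv,float).reshape(-1,1,2),np.array(K),D).reshape(-1,2)
    d=np.c_[n,np.ones(len(n))]
    R,t=extr(cam,pose)
    return -R.T@t, d@R
def extr(cam,pose=None):
    c=optics.get_calibration(cam)
    if cam!='wrist': return np.array(c['R']),np.array(c['t'])
    pos,rot=pose; T=np.eye(4);T[:3,:3]=Ro.from_euler('xyz',rot).as_matrix();T[:3,3]=pos
    M=np.linalg.inv(T@np.array(c['hand_eye'])); return M[:3,:3],M[:3,3]
def onplane(cam,uv,z,pose=None):
    o,d=ray_world(cam,uv,pose); s=(z-o[2])/d[:,2]; return o+s[:,None]*d
def bird(cam,img,cx,cy,half,z,ppm=2,pose=None):
    # up = +x world, left = +y world
    n=int(2*half*ppm); r,c=np.mgrid[0:n,0:n]
    X=cx+half-r/ppm; Y=cy+half-c/ppm
    P=np.stack([X.ravel(),Y.ravel(),np.full(n*n,float(z))],1)
    R,t=extr(cam,pose); k=optics.get_calibration(cam)
    uv,_=cv2.projectPoints(P,cv2.Rodrigues(R)[0],t,np.array(k['intrinsics']),np.array(k['dist_coeffs'],float))
    m=uv.reshape(n,n,2).astype(np.float32)
    return cv2.remap(img,m[...,0],m[...,1],cv2.INTER_CUBIC)
E
python3 - <<'E'
from h import *
f=512/768
for n,u,z in [("round",(500,212),32),("bar",(259,310),32),("test",(499,314),12),("rej",(248,408),12),("big",(162,276),12),("small",(174,461),12),("barlever",(413,286),133)]:
    print(n,np.round(onplane("scene",[(u[0]*f,u[1]*f)],z)[0],1))
p=np.load("scene0.npz")['p'];s=np.load("side0.npz")['p']
rows=[]
for im,cam in((p,"scene"),(s,"side")):
    r=[]
    for u,z in [((500,212),30),((259,310),30),((499,314),26),((248,408),26)]:
        q=onplane("scene",[(u[0]*f,u[1]*f)],z)[0]
        q=np.round(q/10)*10
        b=bird(cam,im,q[0],q[1],80,z,1.2)
        r.append(b); print(q[:2])
    rows.append(np.hstack(r))
cv2.imwrite("pics/b0.png",np.vstack(rows)[:,:,::-1])
E
```

```text
round [385.3 357.4  32. ]
bar [ 430.4 -208.3   32. ]
test [621.9 220.6  12. ]
rej [ 622.1 -292.    12. ]
big [ 241.3 -360.1   12. ]
small [ 669.4 -434.8   12. ]
barlever [580.2  51.5 133. ]
[380. 360.]
[ 430. -210.]
[630. 210.]
[ 630. -290.]
[380. 360.]
[ 430. -210.]
[630. 210.]
[ 630. -290.]
```

View pics/b0.png

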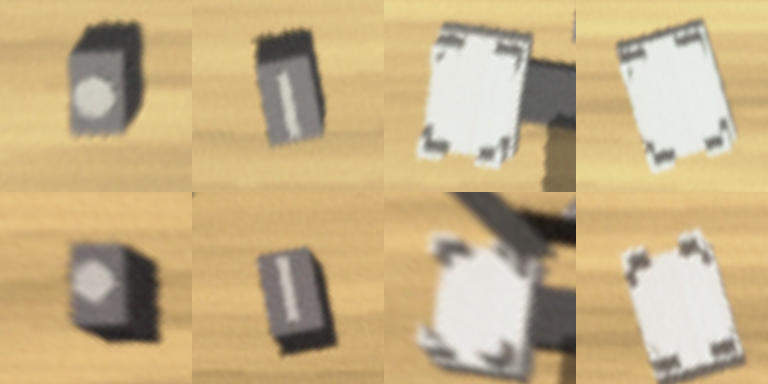

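The 768-px scene view confirms two housings: disc tag at (500,212) and bar tag at (259,310). The middle-sized nest is at (248,408). I'm moving the wrist camera over the bar housing.

Request:
{"fn": "jog_arm", "kwargs": {
  "deltas": "-24 -14 8 0.16 94; -50 -28 16 0.33 94; -76 -42 24 0.5 94; -102 -56 32 0.67 94; -128 -70 40 0.84 94; -154 -85 50 1.01 94; -180 -100 58 1.18 94; -200 -114 65 1.34 94; -209 -120 69 1.4 94; -209 -120 69 1.4 94"
}}

```text
clock: 1.4
eef_pos: [429.9, -209.1, 150.3]
eef_rot: [-3.141, 0.0, 0.172]
wrist_force: [0.8, 0.2, 0.0]
finger_gap: 93.8
```

```bash
cat > look.py <<'E'
import sys
from h import *
name=sys.argv[1]; z=float(sys.argv[2]); half=float(sys.argv[3])
st=manip.read_state(); pose=(st['eef_pos'],st['eef_rot'])
p,d=optics.camera("wrist")
np.savez(name+".npz",p=p,d=d,pos=pose[0],rot=pose[1])
cx,cy=(float(sys.argv[4]),float(sys.argv[5])) if len(sys.argv)>4 else pose[0][:2]
cx=round(cx/10)*10;cy=round(cy/10)*10
ppm=280/half
b=bird("wrist",p,cx,cy,half,z,ppm,pose)[:,:,::-1].copy()
for g in range(-300,301,20):
    k=int((half+g)*ppm)
    if 0<=k<560:
        cv2.line(b,(k,0),(k,560),(0,255,255) if g==0 else (0,160,0),1); cv2.line(b,(0,k),(560,k),(0,255,255) if g==0 else (0,160,0),1)
cv2.imwrite(f"pics/{name}.png",b)
print(st['clock'],np.round(pose[0],1),np.round(pose[1],3),"center",cx,cy,"ppm",ppm, "F",np.round(st['wrist_force'],1),"gap",round(st['finger_gap'],1))
E
python3 look.py w1 32 70 430 -209
```

```text
1.4 [ 429.9 -209.1  150.3] [-3.141  0.     0.172] center 430 -210 ppm 4.0 F [0.8 0.2 0. ] gap 93.8
```

View pics/w1.png

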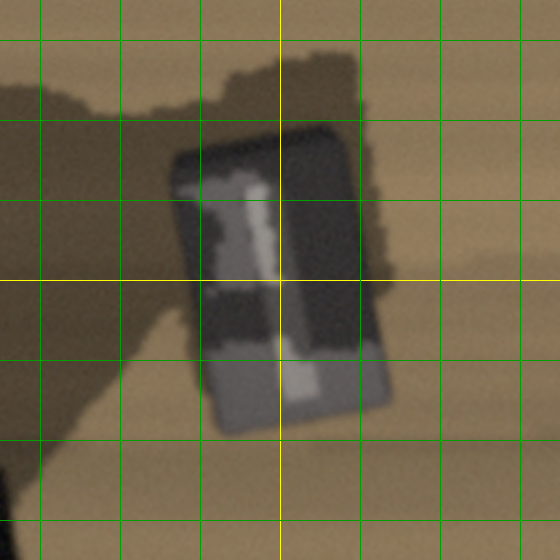

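The close crop shows the bar tag running (257,185)–(303,398). The block centre is ≈(429,-209.5) with yaw ≈0.21.

Request:
{"fn": "jog_arm", "kwargs": {
  "deltas": "-1.5 0 35 -0.04 94; -1.5 0 75 -0.04 94; -1.5 0 110 -0.04 94; -1.5 0 132 -0.04 94; -1.5 0 132 -0.04 94; -1.5 0 132 -0.04 40; -1.5 0 132 -0.04 40; -1.5 0 132 -0.04 40; -1.5 0 132 -0.04 40; -1.5 0 132 -0.04 40",
  "squeeze": 30
}}

```text
clock: 2.7
eef_pos: [428.6, -209.3, 18.6]
eef_rot: [3.141, -0.0, 0.211]
wrist_force: [1.3, -1.4, 0.6]
finger_gap: 47.4
```

Request:
{"fn": "jog_arm", "kwargs": {
  "deltas": "0 0 0 0 40; 0 0 -30 0 40; 8 12 -65 0 40; 25 35 -95 0 40; 42 58 -115 0 40; 60 82 -130 0 40; 76 104 -130 0 40; 84 116 -130 0 40; 84 116 -130 0 40; 84 116 -130 0 40"
}}

```text
clock: 3.95
eef_pos: [534.4, -304.7, 148.1]
eef_rot: [-3.141, 0.001, 0.211]
wrist_force: [0.1, 0.0, -1.9]
finger_gap: 45.4
```

```bash
python3 look.py w2 12 90 622 -292
```

```text
3.95 [ 534.4 -304.7  148.1] [-3.141e+00  1.000e-03  2.110e-01] center 620 -290 ppm 3.111111111111111 F [ 0.1  0.  -1.9] gap 45.4
```

View pics/w2.png

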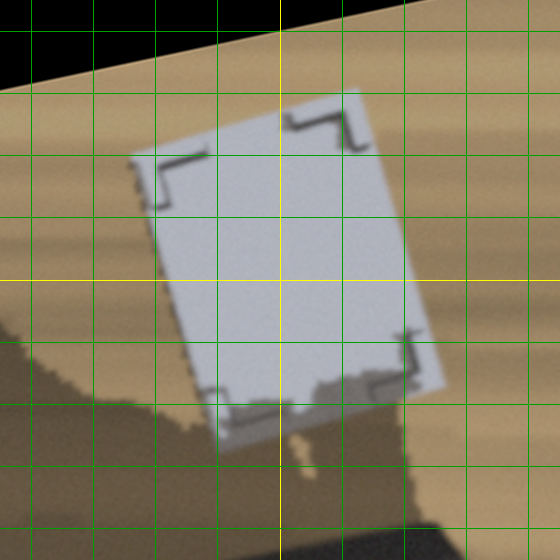

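The nest corners lie at (132,155), (358,90), (446,385) and (220,450), measuring 99×76 mm, so this is the middle-sized one. Its centre is (623.2,-292.9) with yaw 0.285. I'm placing the housing now.

Request:
{"fn": "jog_arm", "kwargs": {
  "deltas": "30 3 0 -0.03 40; 65 6 20 -0.075 40; 89 7 55 -0.075 40; 89 7 80 -0.075 40; 89 7 100 -0.075 40; 89 7 112 -0.075 40; 89 7 117 -0.075 40; 89 7 117 -0.075 40; 89 7 117 -0.075 40; 89 7 117 -0.075 62"
}}

```text
clock: 5.25
eef_pos: [623.8, -293.6, 32.3]
eef_rot: [3.141, -0.001, 0.286]
wrist_force: [-1.2, -0.6, -0.2]
finger_gap: 52.2
```

Request:
{"fn": "jog_arm", "kwargs": {
  "deltas": "0 0 0 0 70; 0 0 0 0 70; 0 0 -15 0 80; 0 0 -45 0 94; 0 0 -85 0 94; 0 0 -120 0 94; 0 0 -120 0 94; 0 0 -120 0 94; 0 0 -120 0 94; 0 0 -120 0 94"
}}

```text
clock: 6.5
eef_pos: [623.2, -293.2, 150.6]
eef_rot: [-3.141, 0.001, 0.286]
wrist_force: [0.5, 0.9, -0.5]
finger_gap: 94.0
```

```bash
python3 look.py w3 26 70 623 -293
```

```text
6.5 [ 623.2 -293.2  150.6] [-3.141e+00  1.000e-03  2.860e-01] center 620 -290 ppm 4.0 F [ 0.5  0.9 -0.5] gap 94.0
```

View pics/w3.png

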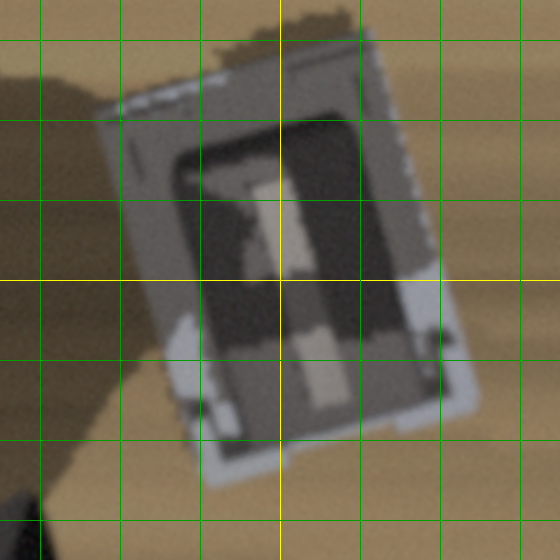

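The block sits in the nest with about 4 mm offset, and the bar tag runs (272,182)–(332,408). Next I check where the can is relative to the round housing.

Run:
```python
from h import *
f=2/3
for n,u,z in [("can",(612,212),150),("canbase",(600,265),0),("bluebox",(565,185),0),("vise",(655,240),0)]: print(n,np.round(onplane("scene",[(u[0]*f,u[1]*f)],z)[0],1))
```

```text
can [583.  478.1 150. ]
canbase [586.9 484.7   0. ]
bluebox [340.6 560.3   0. ]
vise [575.  633.8   0. ]
```

Request:
{"fn": "jog_arm", "kwargs": {
  "deltas": "0 -20 -60 0 94; -4 -70 -70 0.03 94; -8 -130 -70 0.06 94; -12 -190 -70 0.09 94; -16 -250 -70 0.12 94; -20 -310 -70 0.15 94; -24 -370 -70 0.18 94; -28 -430 -70 0.21 94; -32 -490 -70 0.24 94; -36 -550 -70 0.27 94"
}}

```text
clock: 7.8
eef_pos: [432.9, 225.9, 221.5]
eef_rot: [-3.141, -0.0, 0.015]
wrist_force: [1.4, 0.6, 0.2]
finger_gap: 94.0
```

```bash
python3 look.py w4 20 90 383 359
```

```text
7.8 [432.9 225.9 221.5] [-3.141 -0.     0.015] center 380 360 ppm 3.111111111111111 F [1.4 0.6 0.2] gap 94.0
```

View pics/w4.png

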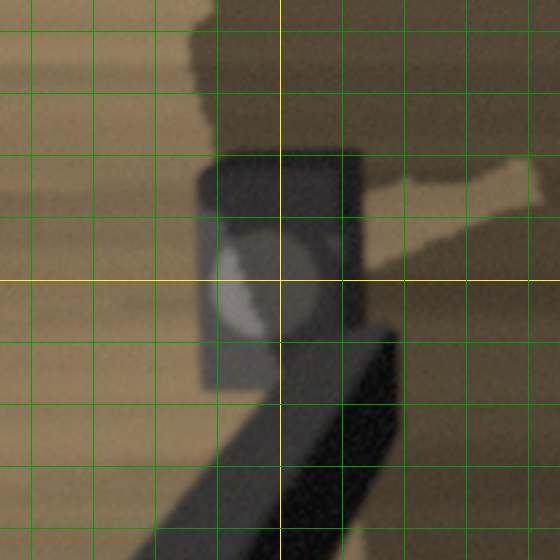

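Request:
{"fn": "jog_arm", "kwargs": {
  "deltas": "-10 -35 15 0.01 94; -25 -75 35 0.01 94; -40 -115 55 0.01 94; -48 -134 71 0.01 94; -48 -134 71 0.01 94; -48 -134 71 0.01 94; -48 -134 71 0.01 94; -48 -134 71 0.01 94; -48 -134 71 0.01 94; -48 -134 71 0.01 94"
}}

```text
clock: 9.1
eef_pos: [383.8, 357.3, 150.5]
eef_rot: [-3.142, -0.0, 0.006]
wrist_force: [-0.4, 0.3, -0.3]
finger_gap: 94.0
```

```bash
python3 look.py w5 32 70 383 359
```

```text
9.1 [383.8 357.3 150.5] [-3.142 -0.     0.006] center 380 360 ppm 4.0 F [-0.4  0.3 -0.3] gap 94.0
```

View pics/w5.png

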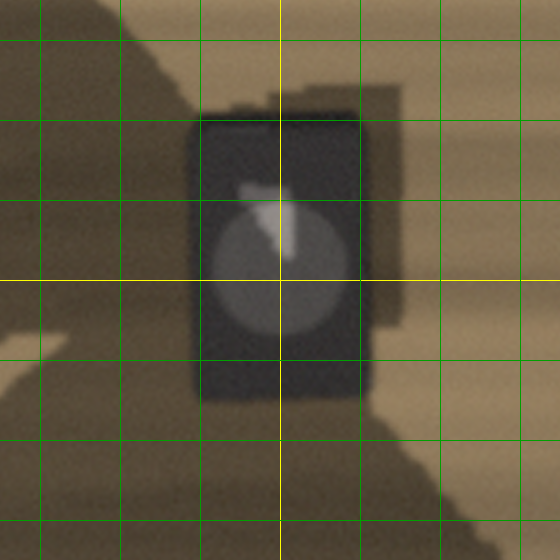

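Request:
{"fn": "jog_arm", "kwargs": {
  "deltas": "0 -2.7 35 0 94; 0 -2.7 75 0 94; 0 -2.7 110 0 94; 0 -2.7 132 0 94; 0 -2.7 132 0 94; 0 -2.7 132 0 40; 0 -2.7 132 0 40; 0 -2.7 132 0 40; 0 -2.7 132 0 40; 0 -2.7 132 0 40",
  "squeeze": 30
}}

```text
clock: 10.4
eef_pos: [383.7, 360.2, 18.6]
eef_rot: [-3.141, -0.0, 0.006]
wrist_force: [-0.1, -1.2, 0.1]
finger_gap: 47.3
```

Request:
{"fn": "jog_arm", "kwargs": {
  "deltas": "0 0 0 0 40; 0 0 -30 0 40; 15 12 -65 0 40; 45 38 -95 0.03 40; 80 68 -115 0.06 40; 115 98 -130 0.1 40; 140 118 -130 0.1 40; 151 127 -130 0.1 40; 151 127 -130 0.1 40; 151 127 -130 0.1 40"
}}

```text
clock: 11.65
eef_pos: [534.6, 234.8, 148.2]
eef_rot: [3.141, 0.001, -0.093]
wrist_force: [-0.3, 0.4, -1.7]
finger_gap: 46.1
```

```bash
python3 look.py w6 12 90 622 220
```

```text
11.65 [534.6 234.8 148.2] [ 3.141e+00  1.000e-03 -9.300e-02] center 620 220 ppm 3.111111111111111 F [-0.3  0.4 -1.7] gap 46.1
```

View pics/w6.png

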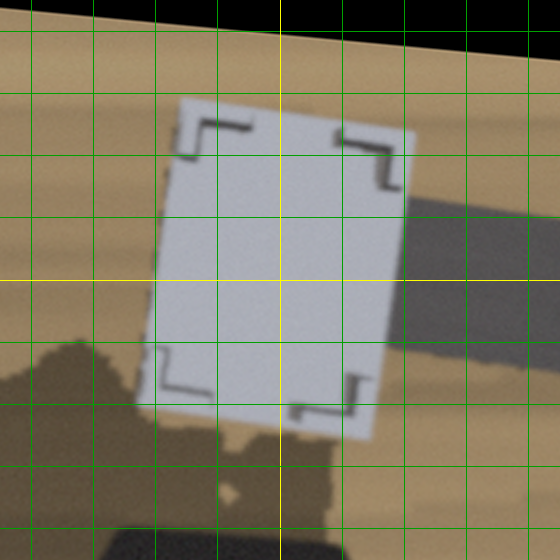

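The test nest corners are (182,98), (416,132), (371,440) and (137,406). Its centre is (623.5,221.1) with yaw −0.145. I'm placing the round-tag housing.

Request:
{"fn": "jog_arm", "kwargs": {
  "deltas": "30 2 0 0.02 40; 65 4 20 0.052 40; 91 5.4 55 0.052 40; 91 5.4 80 0.052 40; 91 5.4 100 0.052 40; 91 5.4 112 0.052 40; 91 5.4 118 0.052 40; 91 5.4 118 0.052 40; 91 5.4 118 0.052 40; 91 5.4 118 0.052 62"
}}

```text
clock: 12.95
eef_pos: [625.8, 220.2, 31.0]
eef_rot: [-3.141, -0.001, -0.146]
wrist_force: [0.0, 0.7, -0.2]
finger_gap: 52.4
```

Request:
{"fn": "jog_arm", "kwargs": {
  "deltas": "0 0 0 0 70; 0 0 0 0 70; 0 0 -15 0 80; 0 0 -45 0 94; 0 0 -85 0 94; 0 0 -120 0 94; 0 0 -120 0 94; 0 0 -120 0 94; 0 0 -120 0 94; 0 0 -120 0 94"
}}

```text
clock: 14.2
eef_pos: [625.3, 220.0, 149.7]
eef_rot: [3.141, 0.001, -0.146]
wrist_force: [0.8, -0.1, 0.8]
finger_gap: 93.8
```

```bash
python3 look.py w7 26 70 623 221
```

```text
14.2 [625.3 220.  149.7] [ 3.141e+00  1.000e-03 -1.460e-01] center 620 220 ppm 4.0 F [ 0.8 -0.1  0.8] gap 93.8
```

View pics/w7.png

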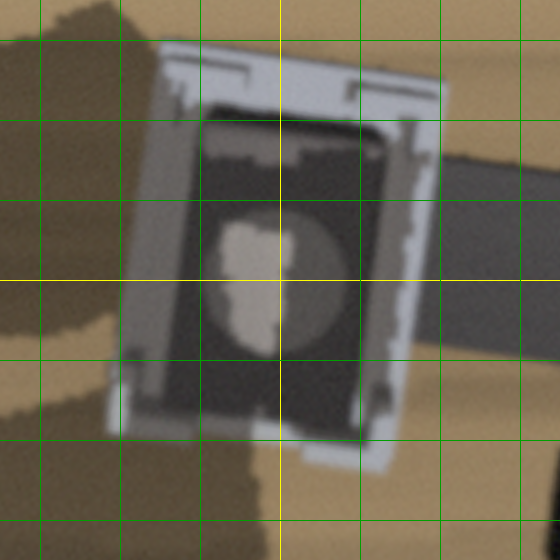

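The round-tag housing sits in the test nest with the disc at (273,283), about 1.5 mm from the nest centre once parallax is removed. Next is the lever. I'm moving above the bar with the fingers closed.

Request:
{"fn": "jog_arm", "kwargs": {
  "deltas": "0 0 -40 0 60; -3 20 -45 0 30; -6 55 -45 0 0; -10 90 -45 0 0; -14 125 -45 0 0; -18 155 -45 0 0; -20 174 -45 0 0; -20 174 -45 0 0; -20 174 -45 0 0; -20 174 -45 0 0"
}}

```text
clock: 15.5
eef_pos: [580.5, 51.7, 195.2]
eef_rot: [-3.142, 0.0, -0.145]
wrist_force: [1.3, 0.2, 0.0]
finger_gap: 0.5
```

```bash
python3 look.py w8 133 70 580 50
python3 - <<'E'
from h import *
p,d=optics.camera("scene"); q,_=optics.camera("side")
a=cv2.resize(p[100:330,130:380],(500,460),interpolation=3); 
b=cv2.resize(q[90:260,190:340],(300,340),interpolation=3)
o=np.zeros((460,800,3),np.uint8);o[:,:500]=a;o[:340,500:]=b
cv2.imwrite("pics/s8.png",o[:,:,::-1])
E
```

```text
15.5 [580.5  51.7 195.2] [-3.142  0.    -0.145] center 580 50 ppm 4.0 F [1.3 0.2 0. ] gap 0.5
```

View pics/w8.png

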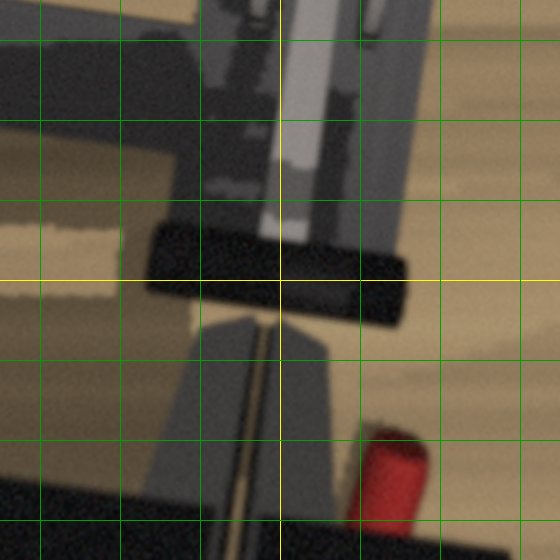

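View pics/s8.png

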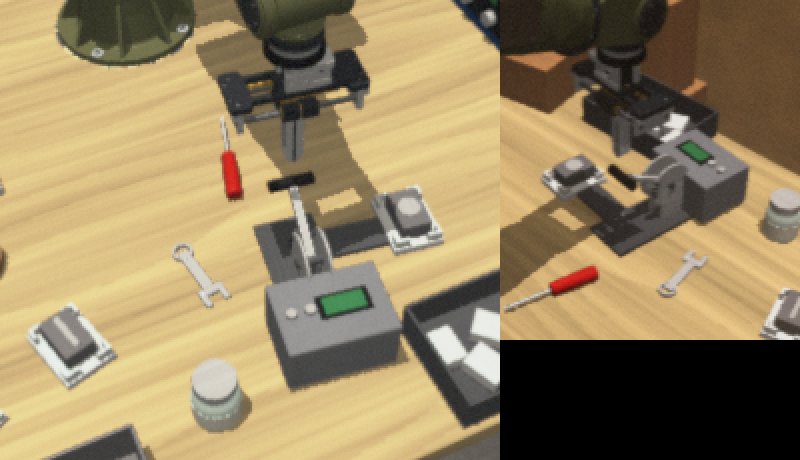

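The bar centre is at (277,275), i.e. (581,50.7), which agrees with the geometry. I'm pressing now, in two steps.

Request:
{"fn": "jog_arm", "kwargs": {
  "deltas": "0 0 15 0 0; 0 0 28 0 0; 0 0 35 0 0; 0 0 40 0 0; -1 0 46 0 0; -2 0 52 0 0; -3 0 58 0 0; -4 0 64 0 0; -5 0 70 0 0; -5 0 70 0 0"
}}

```text
clock: 16.9
eef_pos: [575.0, 51.7, 125.9]
eef_rot: [-3.142, 0.001, -0.146]
wrist_force: [-8.4, 0.6, 11.8]
finger_gap: 0.6
```

Request:
{"fn": "jog_arm", "kwargs": {
  "deltas": "0 0 6 0 0; -1 0 12 0 0; -1 0 18 0 0; -2 0 24 0 0; -2 0 30 0 0; -3 0 36 0 0; -3 0 42 0 0; -3 0 46 0 0; -3 0 49 0 0; -3 0 49 0 0"
}}

```text
clock: 18.15
eef_pos: [574.2, 51.9, 78.0]
eef_rot: [-3.141, -0.005, -0.146]
wrist_force: [4.2, -0.6, 8.7]
finger_gap: 0.5
```

```bash
python3 look.py w9 53 90 573 52
python3 - <<'E'
from h import *
p,d=optics.camera("scene"); q,_=optics.camera("side")
a=cv2.resize(p[140:300,220:360],(420,480),interpolation=3); 
b=cv2.resize(q[130:230,230:310],(380,475),interpolation=3)
o=np.zeros((480,800,3),np.uint8);o[:,:420]=a;o[:475,420:]=b
cv2.imwrite("pics/s9.png",o[:,:,::-1])
E
```

```text
18.15 [574.2  51.9  78. ] [-3.141 -0.005 -0.146] center 570 50 ppm 3.111111111111111 F [ 4.2 -0.6  8.7] gap 0.5
```

View pics/w9.png

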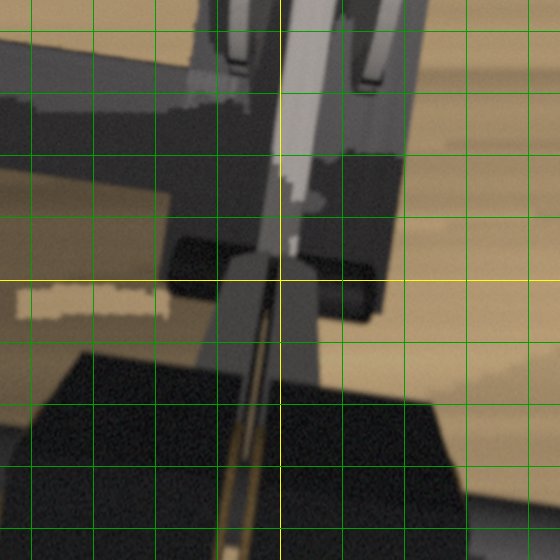

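View pics/s9.png

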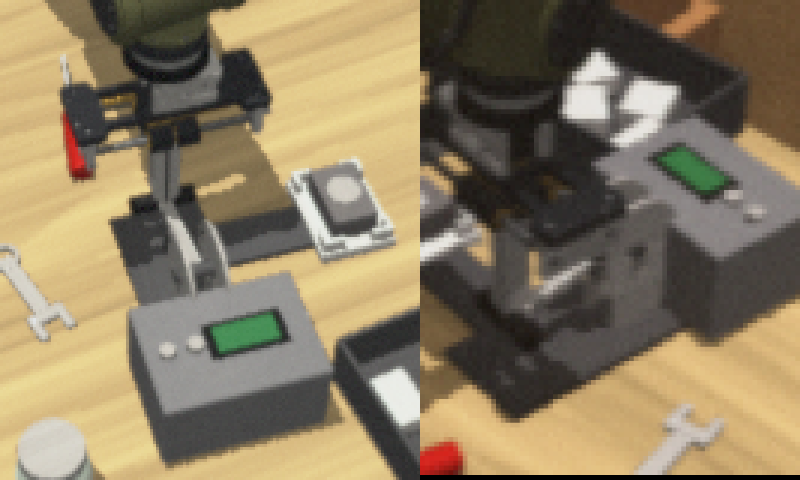

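Run:
```python
from h import *
w=np.load("w9.npz");d=w['d'];pose=(w['pos'],w['rot'])
R,t=extr("wrist",pose)
v,u=np.mgrid[0:384,0:512];uv=np.c_[u.ravel(),v.ravel()].astype(float)
o,r=ray_world("wrist",uv,pose)
P=o+r*d.ravel()[:,None]
P=P[d.ravel()>0]
ax=np.array([.9895,-.1445]);ay=np.array([.1445,.9895])
L=(P[:,:2]-[677.4,36.3]);x=L@ax;y=L@ay
for s in [(-30,-17),(20,30)]:
  for a in range(-124,-88,3):
    m=(y>s[0])&(y<s[1])&(x>a)&(x<a+3)
    if m.sum(): print(s,a+1.5,np.round(np.percentile(P[m,2],[20,50,80,98]),1),m.sum())
print(manip.read_state()['wrist_force'])
```

```text
(-30, -17) -116.5 [7.8 8.5 8.8 9.3] 25
(-30, -17) -113.5 [ 8.3  9.4 62.4 63.4] 101
(-30, -17) -110.5 [ 8.3 62.8 64.  64.9] 131
(-30, -17) -107.5 [ 8.7 64.  64.7 65.2] 142
(-30, -17) -104.5 [ 8.7 63.3 64.3 65.3] 166
(-30, -17) -101.5 [ 8.8 61.4 62.6 63.7] 175
(-30, -17) -98.5 [ 8.8 56.5 59.3 61. ] 177
(-30, -17) -95.5 [ 8.   8.3  9.3 10. ] 57
(-30, -17) -92.5 [ 8.4  8.9  9.4 10. ] 60
(-30, -17) -89.5 [8.  8.7 9.1 9.6] 67
(20, 30) -116.5 [8.  8.2 8.8 9.5] 18
(20, 30) -113.5 [ 8.5  9.4 62.4 63.2] 71
(20, 30) -110.5 [ 8.4 62.9 63.9 64.5] 110
(20, 30) -107.5 [ 8.7 63.7 64.6 65.3] 106
(20, 30) -104.5 [ 8.8 63.4 64.5 65.6] 129
(20, 30) -101.5 [ 9.1 61.4 62.7 63.4] 137
(20, 30) -98.5 [ 8.8 56.4 59.3 61.1] 135
(20, 30) -95.5 [8.  8.5 9.1 9.5] 43
(20, 30) -92.5 [ 8.4  8.7  9.4 10.2] 47
(20, 30) -89.5 [  8.1   8.8 185.1 185.9] 70
[ 3.83022831 -1.64026748  8.62627581]
```

Request:
{"fn": "jog_arm", "kwargs": {
  "deltas": "0 0 1 0 0; 0 0 2 0 0; 0 0 2 0 0; 0 0 2 0 0; 0 0 2 0 0; 0 0 2 0 0; 0 0 2 0 0; 0 0 2 0 0; 0 0 2 0 0; 0 0 2 0 0"
}}

```text
clock: 19.55
eef_pos: [574.5, 51.8, 76.3]
eef_rot: [-3.141, -0.006, -0.146]
wrist_force: [4.9, -0.7, 9.5]
finger_gap: 0.5
```

Run:
```python
from h import *
for n,bz,floor in [("w3",(623.2,-292.9,.285),0),("w7",(623.5,221.1,-.145),0)]:
    w=np.load(n+".npz");d=w['d'];pose=(w['pos'],w['rot'])
    v,u=np.mgrid[0:384,0:512]
    o,r=ray_world("wrist",np.c_[u.ravel(),v.ravel()].astype(float),pose)
    P=(o+r*d.ravel()[:,None])
    m=(P[:,2]>38)&(P[:,2]<46)&(np.hypot(P[:,0]-bz[0],P[:,1]-bz[1])<48)
    q=P[m]; (c,s,a)=cv2.minAreaRect(q[:,:2].astype(np.float32))
    m2=(P[:,2]>22)&(P[:,2]<29)&(np.hypot(P[:,0]-bz[0],P[:,1]-bz[1])<66)
    c2,s2,a2=cv2.minAreaRect(P[m2][:,:2].astype(np.float32))
    print(n,"block",np.round(c,1),np.round(s,1),round(a,1),"z",np.percentile(q[:,2],[5,50,95]).round(1),"angles",np.round(c2,1),np.round(s2,1),round(a2,1))
    A=np.c_[q[:,:2],np.ones(len(q))]; print(np.linalg.lstsq(A,q[:,2],rcond=None)[0][:2])
```

```text
w3 block [ 622.  -293.4] [70.  46.1] 15.6 z [41.1 42.7 44.9] angles [ 623.  -292.2] [94.1 70. ] 16.3
[-0.00363984 -0.00202777]
w7 block [625.7 220.9] [46.1 69.7] 82.3 z [40.9 42.8 45.2] angles [623.9 221.7] [70.1 93.9] 81.6
[-0.00817439  0.0026483 ]
```

Both blocks lie flat and within about 2 mm of their nest centres. The lever is held at ≈0.745 rad with a 9.5 N push. I'm handing in the job.

Run:
```python
from cell import workorder
print(workorder.sign_off())
```

```text
the job is handed in; nothing more can be done
None
```

I placed both housings in their nests and released them. I then pressed the lever to the third click and handed the job in at about 19.6 s with the fingers still holding it. The sign-off gave no verdict.

- **Round-tag housing:** it lies flat in the test nest, about 2 mm from the centre by the wrist depth picture.
- **Bar-tag housing:** it lies flat in the middle-sized reject nest, about 1.5 mm from the centre by depth. An earlier reading from the picture alone suggested about 4 mm, probably from parallax; both are inside the 11 mm limit.
- **Lever:** depth on the cross-bar put it at about 0.73 rad. I pressed 2 mm further, and the fingertip height then gave about 0.745 rad with about 9.5 N upward on the wrist. I took no picture after that last 2 mm.
- **Other things on the bench:** I never meant to touch them and saw none moved in the pictures, but I did not measure their positions at the end.

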